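# Prove a taper socket with the plug gauge and drift

## Robot

A 7-joint arm with a two-finger parallel gripper is mounted at the origin on the work surface. World frame = base frame: x ahead of the robot, y to its left, z up, the work surface at z = 0. Lengths are in m, angles in rad, forces in N, time in s.
With the tool pointing down it reaches from about 0.4 to 0.85 m from the base axis. Payload 4.4 kg.
Tool frame: the origin (TCP) lies at the very end of the fingers, on their centre line; the grasp point (between the pads) lies 19 mm behind it (robot.tcp_to_grasp is the distance from the TCP to the grasp point, in m); z points along the fingers, y is the line along which they close (so a half turn about z gives the same grasp; the last joint's range is limited). The gripper opens to 94 mm and grips with 3 to 60 N. Pads are 16 mm wide; open, the fingers measure 119 mm over their backs; the gripper's body (75 mm by 177 mm) begins 78 mm behind the grasp point.
Start: joints at [-1.405, 0.628, 0.038, 1.517, -0.027, 0.996, -0.02], TCP at [0.149, 0.633, 0.205] pointing down, gripper open.
Joint ranges: [-3.06, 3.06], [-0.37, 2.12], [-1.25, 1.32], [0.18, 2.47], [-1.1, 4.24], [0.23, 1.98], [-2.94, 2.94]. Speed limits (rad/s): [2.57, 2.57, 3.14, 3.14, 3.14, 3.14, 3.14].

## Interface

Orientations are given as a rotation vector (axis times angle).
In Python, from bench import robot gives the robot as it stands.
- The arm moves only by the tool step_arm, never from a script. Its argument "increments" is a list of rows, each a list of 7 numbers: the shift along the world's x, y, z in units of 30 mm (1.0 is 30 mm), then the turn, a rotation vector about the world's x, y, z in degrees, then the finger opening in mm, from 0 to 94. In form: [[dx, dy, dz, ax, ay, az, fingers], ...]. A call has 1 to 20 rows; each row is the pose to reach, as a shift and turn from the pose commanded when the call began; what a row does not reach only later rows make up. A row lasts 1/12 s, in which the tool goes at most 41.7 mm and 7.16 degrees, less where a joint would pass 70% of its speed; a pose out of reach is approached as far as the arm can. A call with a gripper value outside its range is refused whole. The fingers move at their own pace and stop on an object; "squeeze" is the grip in N (left out, the last holds). Time passes only in rows, so rows that repeat a pose let the fingers close. It gives the time, the measured TCP pose, the force, the opening and the grip force at its end, in the units of the state.
- robot.read_state(): the state, without advancing time (a new reading comes with each control period).
- robot.camera(name): name is "scene" or "top" or "wrist"; returns a dict with "color" (480x640x3 uint8, red, green, blue), "range_z" (480x640 float32, m along the optical axis (not along the pixel's ray), 0 where there is no reading), "fx", "fy", "cx", "cy" (pixels), "k1" (the pictures are not rectified: a ray, as slopes to the right and down, at radius r is drawn at 1 + k1 r^2 times it, then the intrinsics apply), "cam_to_world" (4x4, takes a point from camera to world coordinates); the wrist camera has in their place "hand_eye" (4x4, takes a point from camera to tool coordinates, whose origin is the TCP and whose axes are the flange's). Camera axes: x right, y down, z forward; pixel columns grow to the right and rows downward; lengths in m; the calibration is good to about 2 mm. A picture is of the moment at which its call begins: read the wrist's pose just before it.
- robot.job_done(): hands the job in; it is judged then, once.
The state is a dict: "t": time; "qpos": joint angles; "dq": joint speeds; "tau": joint torques, N m; "ee_pos": TCP position; "tool_rot": TCP orientation; "contact_force": force on the tool from outside, world axes, zero at the start; "wrist_torque": the same for the moment, N m; "finger_gap": finger opening in m; "grasp_force": force on a finger pad.
Only numpy, scipy, OpenCV 4.12 (cv2) and the standard library are available. Lean on these libraries where they do the work, as an engineer would, in place of code of your own. Each camera call takes 0.05 s, during which the arm holds its last target. There are 200 camera calls.

## Task

Check the fit of the taper socket: take the plug gauge from the rack and seat it fully home in the socket with a twisting push, pressing with no more than 20 N, until its shoulder closes on the socket's face, and let go of it. Then take the drift and push it steadily, nose first, through the slot under the gauge's tang until it has lifted the gauge loose by 5 mm or more; leave the drift in the slot with the gauge standing loose on it. Do not pull the gauge free with the gripper, and leave the other tools alone.

Things in the scene. Friction and masses are not known exactly. Their poses are not given: they have to be found in the camera images.
- gauge: Steel taper plug gauge, 0.42 kg, upright in the tool rack. Origin on its axis at the shoulder (underside of its collar), z up; at the start the shoulder rests on the rack's top, 92 mm above the table. Collar 34 mm diameter, 10 mm tall. Shank below: 24 mm diameter at the shoulder, 16.5 mm diameter 62 mm lower. Held by nothing, it only stands in its hole.
- gauge_grip (a point): Centre of the gauge's handle, on the axis, 41 mm above the shoulder. The handle reaches from 16 to 66 mm above the shoulder, 30 mm wide along the gauge's x, with two parallel flats 24 mm apart whose normals are the gauge's +-y: grip these flats.
- gauge_tang (a point): Centre of the lower end of the tang, on the axis, 78 mm below the shoulder. The tang is the flat end of the shank, 13 mm wide along the gauge's x, 8 mm thick along y, 16 mm long.
- socket_base (a point): Taper socket; this point is on its axis at table height, z up. Upright round steel sleeve, 40 mm diameter, on a grey cast block 150 mm (x) by 84 mm (y) on rubber feet, block top 45 mm above the table. The sleeve runs from there to its open mouth at 133 mm; its bore tapers like the gauge's shank. The tang enters the slot only with its width along it, then has +-0.2 rad of play.
- socket_mouth (a point): Centre of the sleeve's mouth face, 133 mm above the table. Home: the gauge's origin is here, shoulder on the face. The taper bites over the last 5 mm and holds itself. Pushed straight it needs well over 25 N to go home; while turned slowly to and fro by about 0.1 rad either way, 12 to 17 N is enough. Turned without a push it works loose: stop turning before easing the push.
- socket (a joint): How far (m) the socket's block is pressed down on its rubber feet: 0 unloaded, negative downwards, 1 mm for each 10 N; the socket's points move with it. Never below -0.0022 (a push of 22 N).
- socket_slot (a point): On the sleeve's axis at the slot's floor, 45 mm above the table, level with the block's top. The slot runs right through the sleeve along the socket's x, open at both ends (20 mm from the axis), 11 mm wide (y), 26 mm tall. With the gauge home the tang's end is 10 mm above this floor. It takes 15 to 35 N to lift the seated gauge; raised by 5 mm it is loose.
- drift: Drift: steel wedge, 0.19 kg, 160 mm long (x), 8 mm thick (y), standing on its straight lower edge in a cradle whose floor is 5 mm above the table. Origin mid-length on the lower edge, z up. Two pairs of cradle cheeks, 17 mm tall, 35 mm across, hold it at x = 40 to 50 and -75 to -65 mm; between them both its sides are free.
- drift_nose (a point): Middle of the nose end, x = +80 mm, 4 mm above the lower edge. The nose is 8 mm tall; from it the upper edge rises evenly to 26 mm tall at x = -26 mm, then is level to the butt. On the slot's floor it meets the tang when the nose is about 5 mm past the sleeve's axis, then lifts it 1.7 mm for each 10 mm of drive. A steady drive takes 8 to 20 N.
- drift_grip (a point): Good place to grip the drift across its 8 mm thickness: x = -38 mm, 13 mm above the lower edge, where it is 26 mm tall.
- chuck: keyless drill chuck (42 mm diameter, 54 mm tall above the rack) with a taper shank, hung in the rack beside the gauge; a bystander, leave it alone. Origin at the underside of its collar.
- countersink: countersink (26 mm cutter head on an 18 mm neck, 53 mm tall above the rack) with a taper shank, hung in the rack beside the gauge; a bystander. Origin at the underside of its collar.
- screwdriver: red-handled screwdriver, 200 mm long, lying on the mat; a bystander.
- wrench: steel wrench, 190 mm long, 8 mm thick, lying on the mat; a bystander.
- nut: round steel collar nut, 32 mm across, 16 mm tall; a bystander.
- hexsocket: steel socket, 25 mm diameter, 32 mm tall, standing on the mat; a bystander.
- board: green circuit board, 100 x 75 mm, 20 mm tall with its parts; a bystander.

How it is judged:
On the way, in this order (a step that is already met when the one before it is completed fails the run):
1. the gauge is home in the socket (shoulder within 1.5 mm of the face, upright, centred) and holds there by itself, let go (z of gauge in the frame of socket_mouth below 0.0015 m and horizontal distance between gauge and socket_mouth below 0.004 m and angle between gauge's own z axis and vertical below 0.08 rad and contact force between the fingers and gauge below 0.3 N), for 0.3 s.
2. the drift bears on the tang in the slot while the gauge is still seated and not held (contact force between drift and gauge above 2 N and z of gauge in the frame of socket_mouth below 0.003 m and contact force between the fingers and gauge below 0.3 N), for 0.05 s.
3. the drift has lifted the gauge by 5 mm or more (z of gauge in the frame of socket_mouth above 0.005 m and contact force between drift and gauge above 0.5 N and contact force between the fingers and gauge below 0.3 N), for 0.1 s.
At the end, for the whole second after the job is handed in: The gauge stands upright (within 0.08 rad) in the socket, on its axis within 4 mm, raised 5 to 18 mm above home and carried by the drift, which lies through the slot (along it within 0.2 rad, its middle within 80 mm of the socket's axis); both at rest and released (z of gauge in the frame of socket_mouth between 0.005 and 0.018 m and horizontal distance between gauge and socket_mouth below 0.004 m and angle between gauge's own z axis and vertical below 0.08 rad and contact force between drift and gauge above 0.5 N and angle between the x axis of drift and the x axis of socket_slot, either way round below 0.2 rad and horizontal distance between drift and socket_slot below 0.08 m and linear speed of each of gauge, drift below 0.01 m/s); the robot touches nothing.
It fails at once if the socket is pressed down with more than 22 N (its rubber feet give more than 2.2 mm) (value of joint socket below -0.0022 m).
It fails at once if the gauge is held or pulled by the gripper while the drift is at the socket (contact force between the fingers and gauge above 1 N and horizontal distance between drift and socket_slot below 0.12 m).
It fails at once if a bystander is moved by more than 30 mm (distance of any of chuck, countersink, screwdriver, wrench, nut, hexsocket, board from where it was at the start of the episode above 0.03 m).
It also fails if it takes over 72 s, if anything falls off the work surface, if the arm or the gripper's body presses on something with over 40 N, if the wrist force passes 120 N, or if a joint passes its speed limit or range.

## Working session

There is one attempt and no reset: what is moved stays moved. The work goes in short steps, Python scripts to look and compute and a tool call to move; the robot and the scene stay as the last step left them, time stands still between calls to the robot, and variables do not carry over. Pictures are saved under pics/ and viewed, at most 10 in all, crops included, and the job is handed in when it is done.

Besides the shell and the picture viewer there is one more tool, called after "Call:" as name([rows], argument=value, ...), one row to a line, values as JSON. step_arm: Moves the arm, as the interface text tells. Its arguments: {"type":"object","properties":{"increments":{"type":"array","items":{"type":"array","items":{"type":"number"}}},"squeeze":{"type":"number"}},"required":["increments"]}

```bash
mkdir -p pics
cat > h.py <<'E'
import numpy as np, cv2
from bench import robot
from scipy.spatial.transform import Rotation as R
def cam(n,save=None):
    s=robot.read_state(); c=robot.camera(n)
    if 'hand_eye' in c:
        T=np.eye(4);T[:3,:3]=R.from_rotvec(s['tool_rot']).as_matrix();T[:3,3]=s['ee_pos'];c['cam_to_world']=T@c['hand_eye']
    if save: cv2.imwrite('pics/'+save,c['color'][:,:,::-1]); np.save('pics/'+save[:-4]+'.npy',c,allow_pickle=True)
    return c
def load(n): return np.load('pics/'+n+'.npy',allow_pickle=True).item()
def ray(c,u,v):
    x=np.array([(u-c['cx'])/c['fx'],(v-c['cy'])/c['fy']]); y=x.copy()
    for _ in range(20): y=x/(1+c['k1']*(y@y))
    return np.r_[y,1]
def pt(c,u,v,z=None):
    """world point at pixel; by depth or on plane z"""
    d=ray(c,u,v);T=c['cam_to_world'];w=T[:3,:3]@d
    s=c['range_z'][int(round(v)),int(round(u))] if z is None else (z-T[2,3])/w[2]
    return T[:3,3]+s*w
def cloud(c):
    v,u=np.mgrid[0:480,0:640]; x=np.stack([(u-c['cx'])/c['fx'],(v-c['cy'])/c['fy']],-1);y=x.copy()
    for _ in range(20): y=x/(1+c['k1']*(y**2).sum(-1,keepdims=True))
    P=np.concatenate([y,np.ones((480,640,1))],-1)*c['range_z'][...,None]
    T=c['cam_to_world']; return P@T[:3,:3].T+T[:3,3]
E
python3 - <<'E'
from h import *
for n in('top','scene'):
    c=cam(n,n+'0.png');print(n,c['cam_to_world'].round(3).tolist(),c['fx'],c['k1'])
print(robot.read_state())
E
```

```text
top [[0.028, -0.997, 0.076, 0.513], [-0.999, -0.027, 0.018, -0.001], [-0.016, -0.077, -0.997, 0.967], [0.0, 0.0, 0.0, 1.0]] 489.7914470215928 -0.06250860273569264
scene [[0.454, 0.662, -0.596, 1.316], [0.891, -0.339, 0.302, -0.377], [-0.002, -0.668, -0.744, 1.032], [0.0, 0.0, 0.0, 1.0]] 576.1566146851297 -0.013885510790002328
{'t': 0.1, 'qpos': array([-1.40480065,  0.62921433,  0.03846574,  1.51818136, -0.02698606,
        0.99630241, -0.01999459]), 'dq': array([ 0.00220545, -0.0030518 , -0.00016759, -0.00271997,  0.00021764,
        0.0017719 ,  0.00095386]), 'tau': array([ 2.73973375e-03, -5.50800276e+01,  1.14743292e+00, -1.87120199e+01,
       -5.21783880e-02,  1.91809813e-02,  3.89154923e-05]), 'ee_pos': array([0.14918001, 0.63208493, 0.20469964]), 'tool_rot': array([-3.63275139e-01, -3.12036852e+00,  2.48183910e-03]), 'contact_force': array([-0.23215256, -0.47404119, -0.45145437]), 'wrist_torque': array([-0.00740218, -0.00309427,  0.06979319]), 'grasp_force': 0.0, 'finger_gap': 0.09367682361946487}
```

View pics/top0.png

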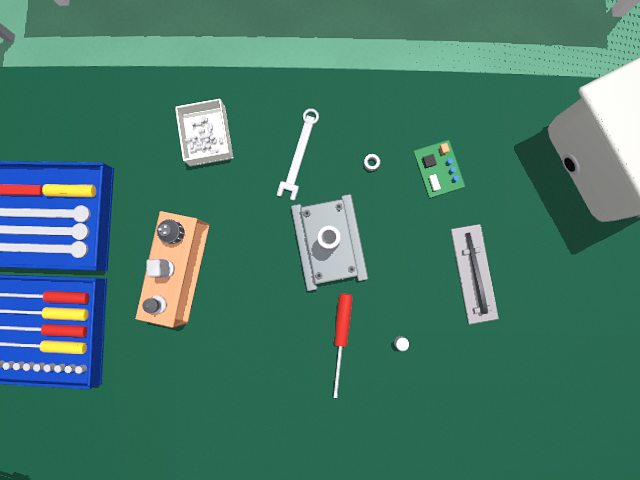

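View pics/scene0.png

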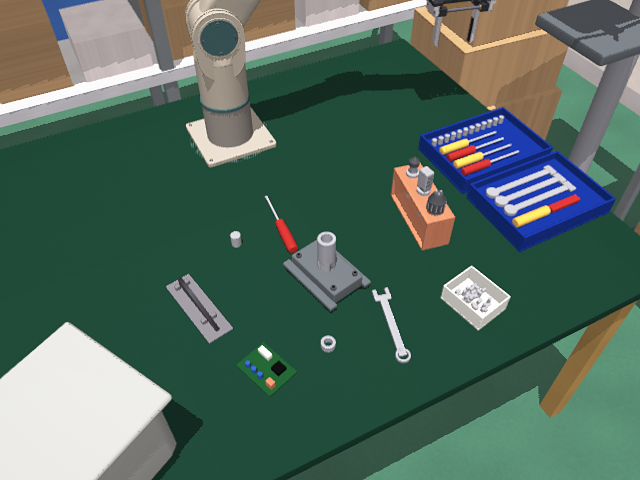

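The top view shows the gauge in the middle of the rack at (158,268), between the chuck (172,232) and the countersink (153,305). The sleeve is at (328,237) and the drift's cradle is around (475,273). The scene view agrees. Next I'll take cloud measurements.

Run:
```python
from h import *
c=load('top0');P=cloud(c);I=c['color']
def z(u0,v0,u1,v1,f=4): return cv2.resize(I[v0:v1,u0:u1],None,fx=f,fy=f,interpolation=cv2.INTER_CUBIC)
a=z(130,205,215,335);b=z(285,190,370,320)[:, :];d=z(435,205,520,335)
im=np.hstack([a,b,d]);im=cv2.resize(im,None,fx=.75,fy=.75)
cv2.imwrite('pics/crops0.png',im[:,:,::-1]);print(im.shape)
def rect(u0,v0,u1,v1,zl,zh):
    m=np.zeros((480,640),bool);m[v0:v1,u0:u1]=1;m&=(P[...,2]>zl)&(P[...,2]<zh)
    q=P[m][:,:2].astype(np.float32); (cx,cy),(w,h),an=cv2.minAreaRect(q*1000)
    print(len(q),'c',round(cx,1),round(cy,1),'wh',round(w,1),round(h,1),'ang',round(an,1),'zmed',P[m][:,2].mean().round(4),'mean',q.mean(0).round(4))
for nm,a in dict(rack=(130,205,215,335,.085,.098),gaugetop=(140,250,180,285,.14,.18),mouth=(300,210,350,260,.125,.142),block=(285,190,370,320,.037,.053),cradle=(445,215,505,330,.002,.010),drift=(445,215,505,330,.024,.04),driftall=(450,220,500,325,.013,.04)).items(): print(nm,end=' ');rect(*a)
m=np.zeros((480,640),bool);m[215:330,445:505]=1;m&=(P[...,2]>.012)&(P[...,2]<.05)
q=P[m];ax=np.linalg.svd(q[:,:2]-q[:,:2].mean(0),full_matrices=0)[2][0];t=(q[:,:2]-q[:,:2].mean(0))@ax;print('ax',ax,q[:,:2].mean(0))
for lo in np.arange(-.09,.09,.015):
    k=(t>=lo)&(t<lo+.015)
    if k.any(): print(round(lo+.0075,4),q[k][:,:2].mean(0).round(4),k.sum(),np.percentile(q[k][:,2],[10,50,95]).round(4))
```

```text
(390, 765, 3)
rack 2935 c 527.4 297.3 wh 72.4 200.2 ang 79.8 zmed 0.0921 mean [0.5217 0.2927]
gaugetop 288 c 526.4 296.6 wh 30.4 23.4 ang 3.2 zmed 0.1555 mean [0.5264 0.2949]
mouth 274 c 588.2 5.0 wh 38.1 39.4 ang 1.3 zmed 0.1327 mean [0.5886 0.0055]
block 3022 c 588.8 5.4 wh 150.2 83.9 ang 12.7 zmed 0.0452 mean [0.5871 0.0051]
cradle 2714 c 539.4 -284.0 wh 225.6 118.5 ang 0.8 zmed 0.0049 mean [ 0.5375 -0.2816]
drift 253 c 516.1 -286.1 wh 115.3 9.9 ang 12.2 zmed 0.0292 mean [ 0.5053 -0.2878]
driftall 603 c 537.8 -282.8 wh 159.0 35.5 ang 10.6 zmed 0.0226 mean [ 0.5276 -0.2828]
ax [-0.98137857 -0.19208358] [ 0.52829363 -0.28263108]
-0.0825 [ 0.6082 -0.2667] 29 [0.0127 0.0143 0.017 ]
-0.0675 [ 0.5943 -0.2697] 36 [0.0135 0.0163 0.0183]
-0.0525 [ 0.5797 -0.2734] 96 [0.0143 0.0177 0.022 ]
-0.0375 [ 0.5648 -0.275 ] 44 [0.0152 0.0218 0.0233]
-0.0225 [ 0.5502 -0.2779] 47 [0.017  0.024  0.0264]
-0.0075 [ 0.5351 -0.2807] 50 [0.0179 0.0252 0.0289]
0.0075 [ 0.5205 -0.2834] 57 [0.0151 0.028  0.0317]
0.0225 [ 0.506  -0.2868] 56 [0.0181 0.03   0.0339]
0.0375 [ 0.4913 -0.2899] 56 [0.0177 0.0298 0.0335]
0.0525 [ 0.4751 -0.2935] 77 [0.015  0.0251 0.0327]
0.0675 [ 0.4651 -0.2952] 75 [0.0147 0.0177 0.0329]
```

View pics/crops0.png

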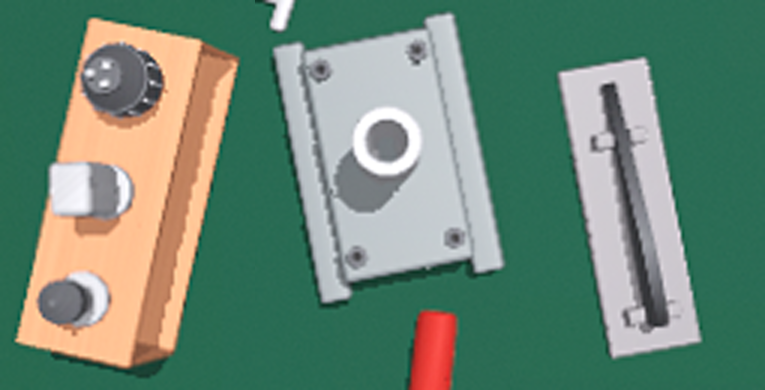

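The crops show three things:
- The gauge handle's wide direction lies roughly along world x.
- The socket is at (0.588, 0.005) with a yaw of about 12.7°.
- The drift's nose end points to +x, with a yaw of about 11°.

I'm moving above the gauge for a close look.

Call:
step_arm([
  [0,0,3,0,0,0,80],
  [6,-5.5,3,0,0,8,70],
  [12,-10.5,3,0,0,16,60],
  [12,-10.5,3,0,0,16,60],
  [12,-10.5,3,0,0,16,60],
  [12,-10.5,3,0,0,16,60],
  [12,-10.5,3,0,0,16,60],
  [12,-10.5,3,0,0,16,60],
  [12,-10.5,3,0,0,16,60],
  [12,-10.5,3,0,0,16,60],
  [12.5,-11.2,3,0,0,16,60],
  [12.5,-11.2,3,0,0,16,60],
  [12.5,-11.2,3,0,0,16,60],
  [12.5,-11.2,3,0,0,16,60],
  [12.5,-11.2,3,0,0,16,60],
  [12.5,-11.2,3,0,0,16,60],
  [12.5,-11.2,3,0,0,16,60],
])

```text
t: 1.52
ee_pos: [0.5225, 0.2986, 0.2951]
tool_rot: [0.079, -3.139, -0.001]
contact_force: [0.0, 0.1, -0.3]
finger_gap: 0.0602
grasp_force: 0.0
```

Run:
```python
from h import *
c=cam('wrist','w1.png');P=cloud(c);print(c['hand_eye'].round(3).tolist(),c['fx'])
m=(P[...,2]>.15)&(P[...,2]<.163)&(abs(P[...,0]-.526)<.04)&(abs(P[...,1]-.296)<.04)
q=P[m][:,:2].astype(np.float32)*1000
print(m.sum(),cv2.minAreaRect(q),q.mean(0),P[m][:,2].mean());v,u=np.nonzero(m);print(u.mean(),v.mean(),u.min(),u.max(),v.min(),v.max())
s=robot.read_state();print(s['ee_pos'],s['tool_rot'],s['qpos'])
```

```text
[[-0.0, -0.97, -0.241, 0.07], [1.0, -0.001, 0.001, -0.001], [-0.001, -0.241, 0.97, -0.18], [0.0, 0.0, 0.0, 1.0]] 420.7976301508496
1154 ((526.0133056640625, 297.8150634765625), (30.40333366394043, 23.995954513549805), 5.362754821777344) [524.76044 297.7212 ] 0.15812919270429895
313.2694974003466 232.54506065857885 298 329 213 252
[0.52244636 0.29875023 0.29517255] [ 8.00562291e-02 -3.13903863e+00 -1.27132526e-03] [-0.58370438  0.47511365  0.02923918  1.53567615 -0.01640392  1.13193874
  1.07107343]
```

View pics/w1.png

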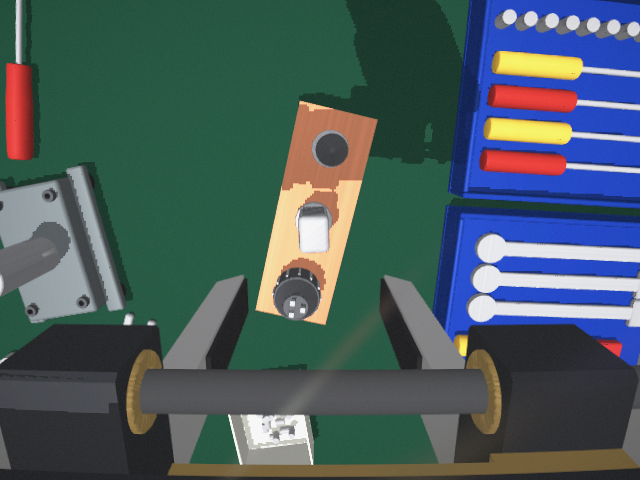

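The wrist view shows the handle top at (313,232), with the chuck at (297,293) and the countersink at (330,149), both along the finger-width direction and so clear. The handle measures 30.4 × 24.0 mm at z 0.158, which matches. I'm descending.

Call:
step_arm([
  [0.06,-0.02,-1,0,0,2.5,50],
  [0.06,-0.02,-2.2,0,0,2.5,50],
  [0.06,-0.02,-3.4,0,0,2.5,50],
  [0.06,-0.02,-4.4,0,0,2.5,50],
  [0.06,-0.02,-5.2,0,0,2.5,50],
  [0.06,-0.02,-5.8,0,0,2.5,50],
  [0.06,-0.02,-6,0,0,2.5,50],
  [0.06,-0.02,-6,0,0,2.5,50],
  [0.06,-0.02,-6,0,0,2.5,50],
  [0.06,-0.02,-6,0,0,2.5,50],
])

```text
t: 2.4
ee_pos: [0.5267, 0.2972, 0.117]
tool_rot: [-0.144, 3.136, 0.002]
contact_force: [0.2, 0.2, -0.7]
finger_gap: 0.05
grasp_force: 0.0
```

Call:
step_arm([
  [0,0,-0.1,0,0,0,20],
  [0,0,-0.1,0,0,0,10],
  [0,0,-0.1,0,0,0,10],
  [0,0,-0.1,0,0,0,10],
  [0,0,-0.1,0,0,0,10],
  [0,0,-0.1,0,0,0,10],
  [0,0,0.4,0,0,0,10],
  [0,0,1.4,0,0,0,10],
  [0,0,2.6,0,0,0,10],
  [0,0,3.8,0,0,0,10],
  [0,0,4.8,0,0,0,10],
  [0,0,5.4,0,0,0,10],
  [0,0,5.5,0,0,0,10],
  [0,0,5.5,0,0,0,10],
], squeeze=55)

```text
t: 3.57
ee_pos: [0.5261, 0.2954, 0.2804]
tool_rot: [-0.142, 3.138, -0.001]
contact_force: [-1.1, 0.1, -5.0]
finger_gap: 0.0237
grasp_force: 55.0
```

Call:
step_arm([
  [0.5,-1.2,0,0,0,2,10],
  [0.8,-2.5,0,0,0,4,10],
  [1.2,-3.8,0,0,0,6,10],
  [1.6,-5,0,0,0,7.4,10],
  [2,-5.8,0,0,0,7.4,10],
  [2.07,-6.2,0,0,0,7.4,10],
  [2.07,-6.3,0,0,0,7.4,10],
  [2.07,-6.3,0,0,0,7.4,10],
  [2.07,-6.3,0,0,0,7.4,10],
  [2.07,-6.3,0,0,0,7.4,10],
])

```text
t: 4.4
ee_pos: [0.5871, 0.1098, 0.2798]
tool_rot: [0.351, -3.12, -0.002]
contact_force: [-0.6, 0.8, -4.1]
finger_gap: 0.0235
grasp_force: 55.0
```

Run:
```python
from h import *
c=cam('wrist','w2.png');P=cloud(c);s=robot.read_state();print(s['ee_pos'],s['tool_rot'],s['contact_force'])
def rect(n,x,y,r,zl,zh):
    m=(P[...,2]>zl)&(P[...,2]<zh)&(abs(P[...,0]-x)<r)&(abs(P[...,1]-y)<r);q=P[m][:,:2].astype(np.float32)*1000
    if m.sum()>5:
        v,u=np.nonzero(m);print(n,m.sum(),cv2.minAreaRect(q),cv2.minEnclosingCircle(q),P[m][:,2].mean(),u.min(),u.max(),v.min(),v.max())
rect('mouth',.588,.005,.035,.127,.139);rect('block',.588,.005,.1,.04,.05)
x,y,_=s['ee_pos'];rect('gtop',x,y,.03,.31,.34);rect('collar',x,y,.03,.26,.275)
```

```text
[0.58739544 0.10955851 0.28009936] [ 3.50568434e-01 -3.12107374e+00 -1.84608910e-03] [ 0.53877761  0.1472945  -3.89189786]
mouth 1410 ((588.560302734375, 5.056978225708008), (39.65052795410156, 39.782344818115234), 44.70212936401367) ((588.7254028320312, 5.367983818054199), 20.577260971069336) 0.1333065948249913 159 211 175 225
block 9393 ((587.8217163085938, 4.7039794921875), (148.46658325195312, 84.84459686279297), 12.662249565124512) ((587.875, 5.205995082855225), 83.53977966308594) 0.04574937356088053 165 255 109 258
gtop 8204 ((585.5546264648438, 108.00106048583984), (27.674053192138672, 48.2506217956543), 12.028059005737305) ((578.4468994140625, 106.49015045166016), 24.12946319580078) 0.3248643420657988 241 386 286 369
collar 720 ((577.0889892578125, 106.24565124511719), (13.175299644470215, 33.115840911865234), 13.650629997253418) ((583.4906005859375, 107.80035400390625), 16.558019638061523) 0.2679712047646309 280 347 248 277
```

View pics/w2.png

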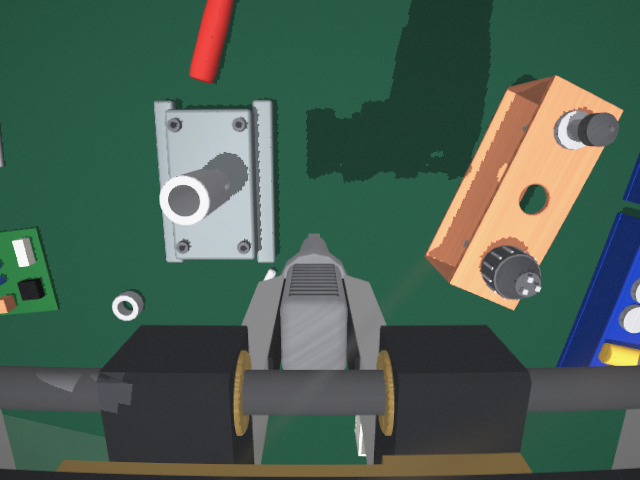

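Mouth at (588.6, 5.2) mm at z 0.133, and it agrees with the top view. The gauge sits straight in the grip, tang down, at a yaw of 12.8°. I'm moving over and lowering to about 20 mm above home.

Call:
step_arm([
  [0.05,-1.2,0,0,0,0,10],
  [0.05,-2.3,0,0,0,0,10],
  [0.05,-3.1,0,0,0,0,10],
  [0.05,-3.44,0,0,0,0,10],
  [0.05,-3.44,0,0,0,0,10],
  [0.05,-3.44,0,0,0,0,10],
  [0.05,-3.44,0,0,0,0,10],
  [0.05,-3.44,0,0,0,0,10],
  [0.05,-3.44,-0.6,0,0,0,10],
  [0.05,-3.44,-1.2,0,0,0,10],
  [0.05,-3.44,-1.6,0,0,0,10],
  [0.05,-3.44,-1.8,0,0,0,10],
  [0.05,-3.44,-1.9,0,0,0,10],
  [0.05,-3.44,-1.9,0,0,0,10],
])

```text
t: 5.62
ee_pos: [0.5897, 0.0048, 0.2232]
tool_rot: [0.347, -3.122, -0.001]
contact_force: [0.6, -1.2, -4.0]
finger_gap: 0.024
grasp_force: 55.0
```

Call:
step_arm([
  [0,0,-0.3,0,0,0,10],
  [0,0,-0.6,0,0,0,10],
  [0,0,-0.9,0,0,0,10],
  [0,0,-1.2,0,0,0,10],
  [0,0,-1.4,0,0,0,10],
  [0,0,-1.5,0,0,0,10],
  [0,0,-1.5,0,0,0,10],
  [0,0,-1.5,0,0,0,10],
])

```text
t: 6.28
ee_pos: [0.5889, 0.0045, 0.178]
tool_rot: [0.345, -3.121, -0.002]
contact_force: [-1.6, 2.1, -4.8]
finger_gap: 0.0237
grasp_force: 55.0
```

Call:
step_arm([
  [0,0,-0.1,0,0,0,10],
  [0,0,-0.2,0,0,0,10],
  [0,0,-0.3,0,0,0,10],
  [0,0,-0.4,0,0,0,10],
  [0,0,-0.4,0,0,0,10],
  [0,0,-0.4,0,0,0,10],
])

```text
t: 6.78
ee_pos: [0.5888, 0.0052, 0.1662]
tool_rot: [0.346, -3.121, -0.003]
contact_force: [-2.6, 4.2, -4.8]
finger_gap: 0.0236
grasp_force: 55.0
```

Call:
step_arm([
  [-0.02,0.03,0,0,0,0,10],
  [-0.02,0.03,0,0,0,0,10],
  [-0.02,0.03,-0.05,0,0,0,10],
  [-0.02,0.03,-0.1,0,0,0,10],
  [-0.02,0.03,-0.1,0,0,0,10],
])

```text
t: 7.2
ee_pos: [0.5886, 0.0054, 0.1634]
tool_rot: [0.346, -3.122, -0.001]
contact_force: [-3.1, 3.6, -2.4]
finger_gap: 0.0238
grasp_force: 55.0
```

Call:
step_arm([
  [-0.04,0.05,0,0,0,0,10],
  [-0.04,0.05,0,0,0,0,10],
  [-0.04,0.05,-0.05,0,0,0,10],
  [-0.04,0.05,-0.1,0,0,0,10],
  [-0.04,0.05,-0.1,0,0,0,10],
])

```text
t: 7.62
ee_pos: [0.5883, 0.0057, 0.1603]
tool_rot: [-0.345, 3.122, -0.001]
contact_force: [-1.2, 1.3, -4.4]
finger_gap: 0.024
grasp_force: 55.0
```

Call:
step_arm([
  [-0.02,0.02,-0.05,0,0,0,10],
  [-0.02,0.02,-0.1,0,0,0,10],
  [-0.02,0.02,-0.15,0,0,0,10],
  [-0.02,0.02,-0.2,0,0,0,10],
  [-0.02,0.02,-0.2,0,0,0,10],
])

```text
t: 8.03
ee_pos: [0.5883, 0.006, 0.1557]
tool_rot: [-0.344, 3.121, -0.002]
contact_force: [-1.1, -0.7, 7.2]
finger_gap: 0.024
grasp_force: 55.0
```

Call:
step_arm([
  [0,0,-0.02,0,0,2,10],
  [0,0,-0.04,0,0,4,10],
  [0,0,-0.05,0,0,6,10],
  [0,0,-0.05,0,0,4,10],
  [0,0,-0.05,0,0,2,10],
  [0,0,-0.05,0,0,0,10],
  [0,0,-0.05,0,0,-2,10],
  [0,0,-0.05,0,0,-4,10],
  [0,0,-0.05,0,0,-6,10],
  [0,0,-0.05,0,0,-4,10],
  [0,0,-0.05,0,0,-2,10],
  [0,0,-0.05,0,0,0,10],
])

```text
t: 9.03
ee_pos: [0.5882, 0.0059, 0.1543]
tool_rot: [-0.345, 3.12, -0.002]
contact_force: [-1.9, -1.8, 5.5]
finger_gap: 0.0238
grasp_force: 55.0
```

Call:
step_arm([
  [0,0,-0.02,0,0,2,10],
  [0,0,-0.03,0,0,4,10],
  [0,0,-0.04,0,0,6,10],
  [0,0,-0.05,0,0,4,10],
  [0,0,-0.05,0,0,2,10],
  [0,0,-0.05,0,0,0,10],
  [0,0,-0.05,0,0,-2,10],
  [0,0,-0.05,0,0,-4,10],
  [0,0,-0.05,0,0,-6,10],
  [0,0,-0.05,0,0,-4,10],
  [0,0,-0.05,0,0,-2,10],
  [0,0,-0.05,0,0,0,10],
])

```text
t: 10.03
ee_pos: [0.5882, 0.006, 0.1533]
tool_rot: [-0.344, 3.12, -0.001]
contact_force: [-2.1, -0.7, 8.5]
finger_gap: 0.0239
grasp_force: 55.1
```

Call:
step_arm([
  [0,0,-0.01,0,0,2,10],
  [0,0,-0.02,0,0,4,10],
  [0,0,-0.03,0,0,6,10],
  [0,0,-0.04,0,0,4,10],
  [0,0,-0.04,0,0,2,10],
  [0,0,-0.04,0,0,0,10],
  [0,0,-0.04,0,0,-2,10],
  [0,0,-0.04,0,0,-4,10],
  [0,0,-0.04,0,0,-6,10],
  [0,0,-0.04,0,0,-4,10],
  [0,0,-0.04,0,0,-2,10],
  [0,0,-0.04,0,0,0,10],
])

```text
t: 11.03
ee_pos: [0.5883, 0.0059, 0.1525]
tool_rot: [-0.343, 3.12, -0.001]
contact_force: [-3.7, -1.1, 10.8]
finger_gap: 0.0238
grasp_force: 55.1
```

Call:
step_arm([
  [0,0,-0.01,0,0,2,10],
  [0,0,-0.02,0,0,4,10],
  [0,0,-0.02,0,0,6,10],
  [0,0,-0.02,0,0,4,10],
  [0,0,-0.02,0,0,2,10],
  [0,0,-0.02,0,0,0,10],
  [0,0,-0.02,0,0,-2,10],
  [0,0,-0.02,0,0,-4,10],
  [0,0,-0.02,0,0,-6,10],
  [0,0,-0.02,0,0,-4,10],
  [0,0,-0.02,0,0,-2,10],
  [0,0,-0.02,0,0,0,10],
])

```text
t: 12.03
ee_pos: [0.5883, 0.006, 0.1522]
tool_rot: [-0.343, 3.12, -0.001]
contact_force: [-3.9, -1.7, 13.8]
finger_gap: 0.0238
grasp_force: 55.1
```

```bash
cat > seat.py <<'E'
from h import *
import sys
c=cam('scene',sys.argv[1]+'.png');P=cloud(c)
x,y=.5885,.0055
r=np.hypot(P[...,0]-x,P[...,1]-y)
m=(r<.026)&(P[...,2]>.10)&(P[...,2]<.16);rr=r
for lo in np.arange(.118,.154,.002):
    k=m&(P[...,2]>=lo)&(P[...,2]<lo+.002)
    if k.any(): print(round(lo+.001,3),k.sum(),rr[k].mean().round(4),rr[k].min().round(4),rr[k].max().round(4))
v,u=np.nonzero(m);print(u.min(),u.max(),v.min(),v.max());print(robot.read_state()['contact_force'])
I=c['color'][180:270,280:370];cv2.imwrite('pics/'+sys.argv[1]+'c.png',cv2.resize(I,None,fx=6,fy=6,interpolation=cv2.INTER_CUBIC)[:,:,::-1])
E
python3 seat.py s1
```

```text
0.119 8 0.0188 0.0175 0.0218
0.121 9 0.0178 0.0128 0.021
0.123 19 0.0191 0.0164 0.0225
0.125 9 0.0194 0.0169 0.0217
0.127 16 0.0191 0.0162 0.0223
0.129 18 0.0175 0.0148 0.0209
0.131 18 0.0167 0.0127 0.0211
0.133 26 0.0182 0.0144 0.0218
0.135 15 0.0165 0.0138 0.0208
0.137 12 0.0156 0.0125 0.0199
0.139 14 0.0149 0.0075 0.0174
0.141 24 0.0123 0.0062 0.0195
0.143 25 0.0139 0.0086 0.0188
0.145 5 0.0149 0.0119 0.0162
0.149 2 0.0135 0.013 0.0139
0.151 3 0.0143 0.0123 0.0154
0.153 5 0.0156 0.0144 0.0184
317 335 228 255
[-3.84093567 -0.2980381  12.94603988]
```

View pics/s1c.png

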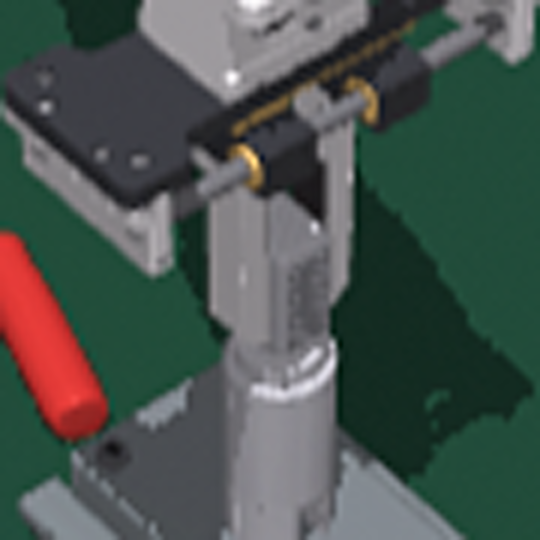

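Collar top is at about 0.142, and the last twist gave only the compliance of the rubber feet, so the gauge looks home. I'll ease the push without turning, then let go.

Call:
step_arm([
  [0,0,0,0,0,0,10],
  [0,0,0.03,0,0,0,10],
  [0,0,0.06,0,0,0,10],
  [0,0,0.09,0,0,0,10],
  [0,0,0.09,0,0,0,10],
])

```text
t: 12.5
ee_pos: [0.5882, 0.0059, 0.1532]
tool_rot: [-0.344, 3.121, -0.002]
contact_force: [0.4, -1.5, 3.5]
finger_gap: 0.0236
grasp_force: 55.0
```

Call:
step_arm([
  [0,0,0.03,0,0,0,24],
  [0,0,0.03,0,0,0,26],
  [0,0,0.03,0,0,0,50],
  [0,0,0.03,0,0,0,50],
  [0,0,0.03,0,0,0,50],
  [0,0,0.03,0,0,0,50],
  [0,0,0.03,0,0,0,50],
  [0,0,0.5,0,0,0,50],
  [0,0,1.5,0,0,0,50],
  [0,0,2.5,0,0,0,50],
  [0,0,3.5,0,0,0,50],
  [0,0,4.5,0,0,0,50],
  [0,0,5,0,0,0,50],
  [0,0,5,0,0,0,50],
  [0,0,5,0,0,0,50],
])

```text
t: 13.75
ee_pos: [0.5875, 0.0069, 0.3027]
tool_rot: [-0.345, 3.121, 0.0]
contact_force: [-0.8, 0.6, -0.6]
finger_gap: 0.05
grasp_force: 0.0
```

```bash
cat > gz.py <<'E'
from h import *
import sys
s=robot.read_state()
for n in('wrist','top'):
    c=cam(n,sys.argv[1]+n+'.png');P=cloud(c)
    r=np.hypot(P[...,0]-.5885,P[...,1]-.0055)
    for a,b in((.19,.22),(.135,.155),(.128,.137)):
        m=(r<.025)&(P[...,2]>a)&(P[...,2]<b)
        if m.sum()>4: print(n,a,m.sum(),np.percentile(P[m][:,2],[20,50,80]).round(4),cv2.minAreaRect(P[m][:,:2].astype(np.float32)*1000))
print(s['ee_pos'],s['contact_force'],s['t'])
E
python3 gz.py g1
```

```text
wrist 0.19 1427 [0.1979 0.199  0.1997] ((587.6874389648438, 4.844208717346191), (29.647357940673828, 23.880104064941406), 12.029288291931152)
wrist 0.135 253 [0.1417 0.1428 0.1436] ((582.6969604492188, 3.2352867126464844), (24.385833740234375, 34.35381317138672), 11.118799209594727)
wrist 0.128 397 [0.1325 0.1333 0.1341] ((584.6568603515625, 4.251176834106445), (32.856266021728516, 39.294822692871094), 9.93792724609375)
[0.58745209 0.00692286 0.30267074] [-0.78966023  0.55081333 -0.64220815] 13.75
```

The gauge is home: its top is at z 0.199 and the collar top at 0.143. Now the drift.

Call:
step_arm([
  [-0.5,-1.3,0,0,0,-1,40],
  [-1,-2.6,0,0,0,-1,40],
  [-1.5,-3.9,0,0,0,-1,40],
  [-2,-5.2,0,0,0,-1,30],
  [-2.5,-6.5,0,0,0,-1,30],
  [-2.9,-7.8,-0.5,0,0,-1,30],
  [-2.9,-9,-1,0,0,-1,30],
  [-2.9,-9.7,-1,0,0,-1,30],
  [-2.9,-9.9,-1,0,0,-1,30],
  [-2.9,-9.9,-1,0,0,-1,30],
  [-2.9,-9.9,-1,0,0,-1,30],
  [-2.9,-9.9,-1,0,0,-1,30],
])

```text
t: 14.85
ee_pos: [0.501, -0.2876, 0.2722]
tool_rot: [-0.323, 3.125, 0.003]
contact_force: [-0.7, 0.2, -0.7]
finger_gap: 0.0303
grasp_force: 0.0
```

Run:
```python
from h import *
c=cam('wrist','w3.png');P=cloud(c);s=robot.read_state();print(s['ee_pos'],s['tool_rot'])
m=(P[...,2]>.0245)&(P[...,2]<.045)&(abs(P[...,0]-.54)<.1)&(abs(P[...,1]+.283)<.06)
q=P[m];k=cv2.minAreaRect(q[:,:2].astype(np.float32)*1000);print(m.sum(),k)
m=(P[...,2]>.008)&(P[...,2]<.045)&(abs(P[...,0]-.54)<.1)&(abs(P[...,1]+.283)<.06);q=P[m]
d=np.array([np.cos(.197),np.sin(.197)]);n=np.array([-d[1],d[0]]);o=np.array([.5378,-.2828]);t=(q[:,:2]-o)@d;l=(q[:,:2]-o)@n
for a in np.arange(-.09,.09,.01):
    j=(t>=a)&(t<a+.01)
    if j.any(): print(round(a+.005,3),j.sum(),l[j].min().round(4),l[j].max().round(4),np.percentile(q[j][:,2],[50,95]).round(4))
print(t.min(),t.max())
```

```text
[ 0.50109529 -0.28772698  0.27240471] [-3.23145838e-01  3.12455254e+00  1.91281957e-03]
709 ((508.70111083984375, -287.47698974609375), (101.66819763183594, 7.239376068115234), 11.595099449157715)
-0.085 16 -0.0019 0.0292 [0.0121 0.0283]
-0.075 248 -0.0269 0.0284 [0.0183 0.0324]
-0.065 159 -0.0228 0.0275 [0.0195 0.0334]
-0.055 87 -0.0155 0.0268 [0.0321 0.0334]
-0.045 81 -0.0049 0.01 [0.0319 0.0331]
-0.035 86 -0.024 0.0272 [0.032  0.0336]
-0.025 80 -0.0155 0.0284 [0.0315 0.0325]
-0.015 77 -0.0209 0.0275 [0.0298 0.0313]
-0.005 63 -0.0047 0.0289 [0.0283 0.0292]
0.005 66 -0.0221 0.004 [0.0263 0.0276]
0.015 63 -0.0254 0.0041 [0.0245 0.0262]
0.025 62 -0.0078 0.0208 [0.0228 0.0248]
0.035 169 -0.0167 0.0275 [0.0176 0.0223]
0.045 186 -0.0164 0.0175 [0.0181 0.0205]
0.055 63 -0.0156 0.0292 [0.0178 0.0198]
0.065 68 -0.0111 0.0237 [0.0164 0.0178]
0.075 58 -0.0134 0.0261 [0.0149 0.0162]
0.085 4 -0.0111 0.0242 [0.0084 0.0084]
-0.09450586680175317 0.08577758474283166
```

View pics/w3.png

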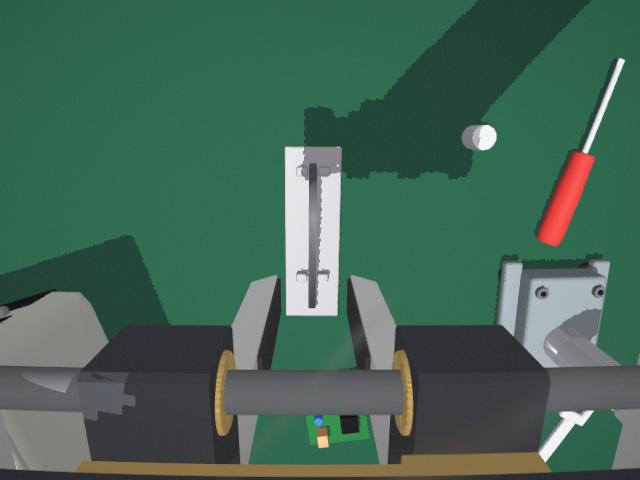

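Upright drift at yaw 11.6°, nose at (312,308) and butt at (312,165). The top edge is at z 0.031–0.032, as expected. I'm going down to grip at x ≈ -48 mm.

Call:
step_arm([
  [-0.34,-0.14,-1.2,0,0,0,30],
  [-0.34,-0.14,-2.4,0,0,0,30],
  [-0.34,-0.14,-3.6,0,0,0,30],
  [-0.34,-0.14,-4.8,0,0,0,30],
  [-0.34,-0.14,-6,0,0,0,30],
  [-0.34,-0.14,-7,0,0,0,30],
  [-0.34,-0.14,-7.7,0,0,0,30],
  [-0.34,-0.14,-8,0,0,0,30],
  [-0.34,-0.14,-8,0,0,0,30],
  [-0.34,-0.14,-8,0,0,0,30],
  [-0.34,-0.14,-8,0,0,0,30],
])

```text
t: 15.82
ee_pos: [0.4915, -0.2946, 0.034]
tool_rot: [-0.319, 3.123, -0.002]
contact_force: [0.2, -0.8, -0.1]
finger_gap: 0.03
grasp_force: 0.0
```

Call:
step_arm([
  [0,0.07,-0.2,0,0,0,30],
  [0,0.07,-0.5,0,0,0,30],
  [0,0.07,-0.75,0,0,0,30],
  [0,0.07,-0.83,0,0,0,30],
  [0,0.07,-0.83,0,0,0,30],
  [0,0.07,-0.83,0,0,0,30],
])

```text
t: 16.32
ee_pos: [0.4898, -0.2923, 0.0071]
tool_rot: [0.318, -3.125, -0.001]
contact_force: [0.1, -0.2, 0.1]
finger_gap: 0.0299
grasp_force: 0.0
```

Call:
step_arm([
  [0,0,0.05,0,0,0,15],
  [0,0,0.05,0,0,0,4],
  [0,0,0.05,0,0,0,0],
  [0,0,0.05,0,0,0,0],
  [0,0,0.05,0,0,0,0],
  [0,0,0.05,0,0,0,0],
  [0,0,0.05,0,0,0,0],
  [0,0,0.4,0,0,0,0],
  [0,0,0.8,0,0,0,0],
  [0,0,1.4,0,0,0,0],
  [0,0,2.2,0,0,0,0],
  [0,0,3,0,0,0,0],
  [0,0,3.3,0,0,0,0],
  [0,0,3.3,0,0,0,0],
  [0,0,3.3,0,0,0,0],
  [0,0,3.3,0,0,0,0],
], squeeze=50)

```text
t: 17.65
ee_pos: [0.4892, -0.2917, 0.1055]
tool_rot: [0.318, -3.124, -0.002]
contact_force: [-0.8, 0.4, -2.0]
finger_gap: 0.0072
grasp_force: 50.0
```

```bash
cat > dr.py <<'E'
from h import *
import sys
s=robot.read_state();c=cam('wrist',sys.argv[1]+'.png');P=cloud(c)
p=np.array(s['ee_pos']);y=R.from_rotvec(s['tool_rot']).as_matrix()[:,1];d=np.array([y[1],-y[0]]);d*=np.sign(d[0]);n=np.array([-d[1],d[0]])
t=(P[...,:2]-p[:2])@d;l=(P[...,:2]-p[:2])@n;z=P[...,2]-p[2]
m=(abs(l)<.012)&(z>-.015)&(z<.03)&(t>-.06)&(t<.16)
print('yaw',np.degrees(np.arctan2(d[1],d[0])),p,s['contact_force'],'t',t[m].min(),t[m].max())
for a in np.arange(-.05,.15,.01):
    j=m&(t>=a)&(t<a+.01)
    if j.sum()>3: print(round(a+.005,3),j.sum(),(l[j].min()*1e3).round(1),(l[j].max()*1e3).round(1),(np.percentile(z[j],[50,90])*1e3).round(1))
j=m&(t>.012)&(t<.14);k=np.polyfit(t[j],l[j],1);print('lateral',k)
E
python3 dr.py d1
python3 - <<'E'
from h import *
c=load('top0');P=cloud(c)
for u,v in((401,344),(343,310),(345,296),(336,396)):print(u,v,P[v,u].round(3))
E
```

```text
yaw 11.623526049135428 [ 0.4892349  -0.29174173  0.10546758] [-0.82190221  0.38251606 -1.9924886 ] t -0.03258360325980667 0.08369844261899571
-0.035 291 -4.8 2.7 [17.2 20.6]
-0.025 516 -5.1 2.8 [22.7 23.5]
-0.015 648 -11.9 12.0 [22.6 23.7]
-0.005 1184 -12.0 12.0 [22.4 26.7]
0.005 449 -5.0 2.8 [22.8 23.9]
0.015 431 -5.1 2.8 [22.7 23.5]
0.025 212 -5.2 2.9 [22.5 23.3]
0.055 254 -5.1 2.7 [16.9 17.8]
0.065 281 -5.1 2.8 [15.3 16.1]
0.075 255 -5.2 2.9 [13.5 14.5]
0.085 74 -4.8 2.5 [12.2 13.1]
lateral [ 0.00066571 -0.00118407]
401 344 [ 0.398 -0.137  0.032]
343 310 [ 0.459 -0.026  0.027]
345 296 [ 0.485 -0.029  0.024]
336 396 [ 0.294 -0.017  0.015]
```

The drift is held level and straight, with its nose 127.5 mm ahead of the TCP and its lower edge 3.3 mm below the TCP. I'll carry it to the slot's near end, moving x first.

Call:
step_arm([
  [-0.9,0.6,0,0,0,0.5,0],
  [-1.88,1.8,0,0,0,1,0],
  [-1.88,3,0,0,0,1,0],
  [-1.88,4.2,0,0,0,1,0],
  [-1.88,5.4,0,0,0,1,0],
  [-1.88,6.6,0,0,0,1,0],
  [-1.88,7.6,0,0,0,1,0],
  [-1.88,8.4,0,0,0,1,0],
  [-1.88,8.76,0,0,0,1,0],
  [-1.88,8.76,0,0,0,1,0],
  [-1.88,8.76,0,0,0,1,0],
  [-1.88,8.76,-0.5,0,0,1,0],
  [-1.88,8.76,-1.1,0,0,1,0],
  [-1.88,8.76,-1.5,0,0,1,0],
  [-1.88,8.76,-1.7,0,0,1,0],
  [-1.88,8.76,-1.7,0,0,1,0],
  [-1.88,8.76,-1.7,0,0,1,0],
  [-1.88,8.76,-1.7,0,0,1,0],
])

```text
t: 19.2
ee_pos: [0.4341, -0.0302, 0.0559]
tool_rot: [-0.343, 3.122, -0.001]
contact_force: [0.7, 0.5, -2.3]
finger_gap: 0.0077
grasp_force: 50.0
```

```bash
python3 dr.py d2 | sed -n '1p;$p'
python3 - <<'E'
from h import *
c=load('d2');P=cloud(c)
m=(P[...,2]>.04)&(P[...,2]<.05)&(abs(P[...,0]-.588)<.1)&(abs(P[...,1]-.005)<.07);q=P[m]
# exclude the drift
print(m.sum(),cv2.minAreaRect(q[:,:2].astype(np.float32)*1000),np.percentile(q[:,2],[20,50,80]))
E
```

```text
yaw 12.552312640679114 [ 0.43408101 -0.03015272  0.05589036] [ 0.68129593  0.52262034 -2.27872032] t -0.0326962875818878 0.10427327794994441
lateral [ 0.00147629 -0.00117702]
859 ((525.0661010742188, -10.97253704071045), (22.324207305908203, 22.395214080810547), 11.606056213378906) [0.04426481 0.04533691 0.04590475]
```

View pics/d2.png

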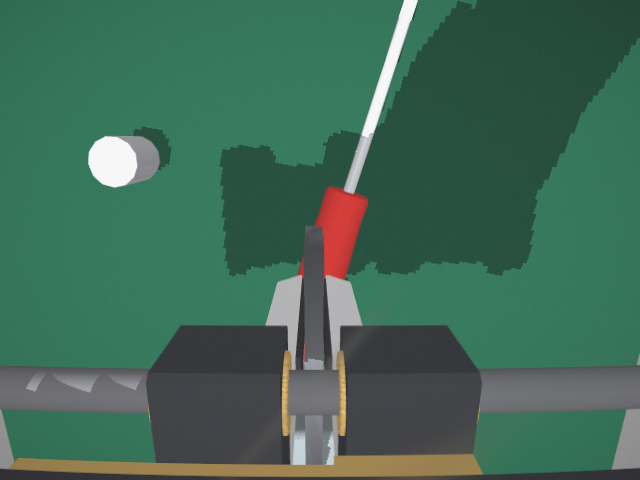

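The drift is clear of the screwdriver and points straight along the slot line. I'll correct 1.5 mm in y, lower it and enter.

Call:
step_arm([
  [0,0.05,-0.1,0,0,0.1,0],
  [0,0.05,-0.2,0,0,0.1,0],
  [0,0.05,-0.2,0,0,0.1,0],
  [0,0.05,-0.2,0,0,0.1,0],
  [0.1,0.07,-0.2,0,0,0.1,0],
  [0.2,0.095,-0.2,0,0,0.1,0],
  [0.3,0.117,-0.2,0,0,0.1,0],
  [0.4,0.14,-0.2,0,0,0.1,0],
  [0.5,0.162,-0.2,0,0,0.1,0],
  [0.6,0.185,-0.2,0,0,0.1,0],
  [0.6,0.185,-0.2,0,0,0.1,0],
  [0.6,0.185,-0.2,0,0,0.1,0],
])

```text
t: 20.25
ee_pos: [0.4518, -0.0238, 0.0494]
tool_rot: [0.348, -3.122, -0.0]
contact_force: [0.1, -0.6, -2.8]
finger_gap: 0.0078
grasp_force: 50.0
```

Call:
step_arm([
  [0,-0.02,-0.03,0,0,0,0],
  [0,-0.02,-0.04,0,0,0,0],
  [0.1,0,-0.04,0,0,0,0],
  [0.2,0.02,-0.04,0,0,0,0],
  [0.3,0.045,-0.04,0,0,0,0],
  [0.4,0.07,-0.04,0,0,0,0],
  [0.5,0.09,-0.04,0,0,0,0],
  [0.5,0.09,-0.04,0,0,0,0],
  [0.5,0.09,-0.04,0,0,0,0],
])

```text
t: 21.0
ee_pos: [0.4673, -0.0211, 0.0483]
tool_rot: [-0.348, 3.121, -0.0]
contact_force: [0.3, -1.0, 0.8]
finger_gap: 0.0076
grasp_force: 50.0
```

The drift is on the slot's floor with the nose about 3.5 mm past the axis. I'm starting the steady drive.

Call:
step_arm([
  [0.04,0.009,0,0,0,0,0],
  [0.08,0.018,0,0,0,0,0],
  [0.12,0.027,0,0,0,0,0],
  [0.16,0.036,0,0,0,0,0],
  [0.2,0.045,0,0,0,0,0],
  [0.24,0.054,0,0,0,0,0],
  [0.28,0.063,0,0,0,0,0],
  [0.32,0.072,0,0,0,0,0],
  [0.36,0.081,0,0,0,0,0],
  [0.4,0.09,0,0,0,0,0],
])

```text
t: 21.83
ee_pos: [0.4736, -0.0192, 0.0477]
tool_rot: [0.345, -3.113, -0.001]
contact_force: [-10.0, -2.6, 7.4]
finger_gap: 0.0079
grasp_force: 50.0
```

Call:
step_arm([
  [0.04,0.009,0.01,0,0,0,0],
  [0.08,0.018,0.02,0,0,0,0],
  [0.12,0.027,0.02,0,0,0,0],
  [0.16,0.036,0.02,0,0,0,0],
  [0.2,0.045,0.02,0,0,0,0],
  [0.24,0.054,0.02,0,0,0,0],
  [0.28,0.063,0.02,0,0,0,0],
  [0.32,0.072,0.02,0,0,0,0],
  [0.36,0.081,0.02,0,0,0,0],
  [0.4,0.09,0.02,0,0,0,0],
])

```text
t: 22.67
ee_pos: [0.4794, -0.0174, 0.0473]
tool_rot: [0.343, -3.102, -0.002]
contact_force: [-16.5, -5.4, 8.5]
finger_gap: 0.0076
grasp_force: 50.0
```

Call:
step_arm([
  [0.04,0.009,0.01,0,0,0,0],
  [0.08,0.018,0.02,0,0,0,0],
  [0.12,0.027,0.02,0,0,0,0],
  [0.16,0.036,0.02,0,0,0,0],
  [0.2,0.045,0.02,0,0,0,0],
  [0.24,0.054,0.02,0,0,0,0],
  [0.28,0.063,0.02,0,0,0,0],
  [0.32,0.072,0.02,0,0,0,0],
])

```text
t: 23.33
ee_pos: [0.4872, -0.0155, 0.0472]
tool_rot: [0.342, -3.098, -0.003]
contact_force: [-18.3, -4.9, 4.3]
finger_gap: 0.0076
grasp_force: 50.0
```

```bash
python3 dr.py d3; python3 gz.py g3
```

```text
yaw 12.59776017133325 [ 0.48718718 -0.01547624  0.04720616] [-18.29068873  -4.89403649   4.26615226] t -0.04406660093203269 0.0939204978094036
-0.045 331 -4.8 2.8 [21.  23.5]
-0.035 539 -4.9 2.9 [23.9 24.6]
-0.025 501 -4.9 2.9 [23.9 24.8]
-0.015 507 -11.8 11.4 [23.8 24.7]
-0.005 1323 -12.0 12.0 [23.3 26.6]
0.005 463 -5.1 2.7 [24.  24.8]
0.015 406 -5.2 2.7 [23.1 24. ]
0.025 211 -5.2 2.4 [21.8 22.6]
0.035 40 -6.2 4.0 [-2.3 -1.5]
0.055 254 -5.1 2.7 [16.1 17. ]
0.065 442 -10.4 8.2 [13.9 15.2]
0.075 630 -11.0 8.8 [-1.5 13.2]
0.085 573 -11.7 9.4 [-0.4  9.1]
0.095 35 -7.6 3.3 [-2.3 -1.4]
lateral [ 0.00125498 -0.00126876]
top 0.19 281 [0.1961 0.1975 0.1989] ((588.4041748046875, 5.099039077758789), (29.89271354675293, 23.787988662719727), 11.88227653503418)
top 0.135 60 [0.1399 0.1417 0.1431] ((584.8419189453125, 5.830246925354004), (25.487764358520508, 34.17331314086914), 0.517427384853363)
top 0.128 95 [0.1307 0.1319 0.1332] ((585.5648193359375, 5.186128616333008), (33.08805847167969, 38.68337631225586), 8.531746864318848)
[ 0.4874699  -0.01537019  0.04718722] [-17.21242104  -5.04792662   3.95200376] 23.3833
```

The drift has slipped 11 mm back in the grip at 50 N. I'll raise the squeeze to 60 N, ease the downward press and continue.

Call:
step_arm([
  [0,0,0.02,0,0,0,0],
  [0.04,0.009,0.03,0,0,0,0],
  [0.08,0.018,0.03,0,0,0,0],
  [0.12,0.027,0.03,0,0,0,0],
  [0.16,0.036,0.03,0,0,0,0],
  [0.2,0.045,0.03,0,0,0,0],
  [0.24,0.054,0.03,0,0,0,0],
], squeeze=60)

```text
t: 24.07
ee_pos: [0.4926, -0.014, 0.0475]
tool_rot: [0.342, -3.095, -0.003]
contact_force: [-19.7, -5.1, 2.2]
finger_gap: 0.0072
grasp_force: 60.0
```

```bash
python3 dr.py d4|head -3; python3 gz.py g4
```

```text
yaw 12.592092342472528 [ 0.49264626 -0.01401225  0.04745879] [-19.68830434  -5.11582361   2.17754029] t -0.04887000899321742 0.09487024716157388
-0.045 565 -4.8 2.8 [23.4 24.7]
-0.035 541 -4.9 2.8 [24.1 25. ]
top 0.19 281 [0.1963 0.1976 0.1988] ((588.3709716796875, 5.098005294799805), (30.424945831298828, 23.76242446899414), 11.909139633178711)
top 0.135 62 [0.1403 0.1417 0.1433] ((584.2550659179688, 3.953230857849121), (26.85697364807129, 34.00387954711914), 1.3054873943328857)
top 0.128 93 [0.1312 0.1322 0.1337] ((585.570556640625, 5.168663024902344), (33.332672119140625, 38.719139099121094), 8.560504913330078)
[ 0.49291529 -0.01397169  0.04746767] [-19.38498154  -4.97910889   0.74734426] 24.1167
```

The drift is held at about 20 N and slips in the grip. Pushing on its butt with closed fingers avoids the slip, so I'll ease off, open and go round behind it.

Call:
step_arm([
  [-0.15,-0.034,0,0,0,0,0],
  [-0.3,-0.068,0,0,0,0,0],
  [-0.3,-0.068,0,0,0,0,0],
  [-0.3,-0.068,0,0,0,0,0],
])

```text
t: 24.55
ee_pos: [0.4934, -0.0144, 0.0487]
tool_rot: [0.347, -3.112, -0.001]
contact_force: [-7.3, -1.9, -7.7]
finger_gap: 0.0079
grasp_force: 60.0
```

Call:
step_arm([
  [-0.1,-0.022,-0.02,0,0,0,0],
  [-0.13,-0.03,-0.025,0,0,0,0],
  [-0.13,-0.03,-0.025,0,0,0,0],
  [-0.13,-0.03,-0.025,0,0,0,8],
  [-0.13,-0.03,-0.025,0,0,0,14],
  [-0.13,-0.03,-0.025,0,0,0,24],
  [-0.13,-0.03,-0.025,0,0,0,24],
  [-0.13,-0.03,0.5,0,0,0,24],
  [-0.13,-0.03,1.3,0,0,0,24],
  [-0.13,-0.03,2,0,0,0,24],
  [-1.2,-0.28,2,0,0,0,24],
  [-2,-0.45,2,0,0,0,0],
  [-2.3,-0.52,2,0,0,0,0],
  [-2.3,-0.52,2,0,0,0,0],
  [-2.3,-0.52,2,0,0,0,0],
])

```text
t: 25.8
ee_pos: [0.4317, -0.0296, 0.111]
tool_rot: [-0.347, 3.119, -0.001]
contact_force: [1.1, 0.5, 0.1]
finger_gap: 0.0014
grasp_force: 0.0
```

Run:
```python
from h import *
s=robot.read_state();print(s['ee_pos'],s['tool_rot'],s['contact_force'],s['finger_gap'])
d=np.array([.9757,.219]);n=np.array([-.219,.9757]);o=np.array([.5883,.0059])
for nm in('top','wrist'):
    P=cloud(cam(nm,'f1'+nm+'.png'));t=(P[...,:2]-o)@d;l=(P[...,:2]-o)@n
    m=(abs(l)<.02)&(t>-.18)&(t<-.03)&(P[...,2]>.056)&(P[...,2]<.08)
    if m.sum(): 
        print(nm,m.sum(),cv2.minAreaRect(np.c_[t[m],l[m]].astype(np.float32)*1000),t[m].min(),t[m].max())
        for a in np.arange(-.16,-.03,.02):
            j=m&(t>=a)&(t<a+.02)
            if j.any(): print(round(a+.01,3),j.sum(),l[j].mean().round(4),P[j][:,2].mean().round(4))
    m=(abs(l)<.02)&(abs(t)<.02)&(P[...,2]>.185);print('gtop',np.percentile(P[m][:,2],[20,50,80]) if m.sum() else 0)
```

```text
[ 0.43174573 -0.02963727  0.11099967] [-3.47171687e-01  3.11861715e+00 -5.59782674e-04] [1.0765446  0.51266564 0.09369084] 0.0014152085150217503
top 266 ((-85.27423095703125, -0.03811979293823242), (110.22393798828125, 7.943243980407715), 0.15416255593299866) -0.14037635185060554 -0.030153559833029024
-0.15 1 -0.0038 0.0685
-0.13 47 -0.0002 0.0702
-0.11 50 -0.0 0.0711
-0.09 49 -0.0001 0.0699
-0.07 49 -0.0 0.0669
-0.05 47 0.0002 0.0631
-0.03 23 0.0001 0.0607
gtop [0.19669598 0.19800684 0.19916616]
wrist 565 ((-88.82408142089844, -0.6431524753570557), (117.60724639892578, 7.1955060958862305), 0.008238277398049831) -0.14762755311100084 -0.030020027368991405
-0.15 42 -0.0014 0.068
-0.13 64 -0.0014 0.0714
-0.11 62 -0.0014 0.0717
-0.09 7 -0.0014 0.0711
-0.07 26 -0.0012 0.0663
-0.05 234 -0.0011 0.0641
-0.03 130 -0.0006 0.0616
gtop 0
```

Run:
```python
import cv2
a=cv2.imread('pics/f1top.png');cv2.imwrite('pics/f1c.png',cv2.resize(a[180:330,270:390],None,fx=5,fy=4,interpolation=cv2.INTER_CUBIC))
```

```text
(no output)
```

View pics/f1c.png

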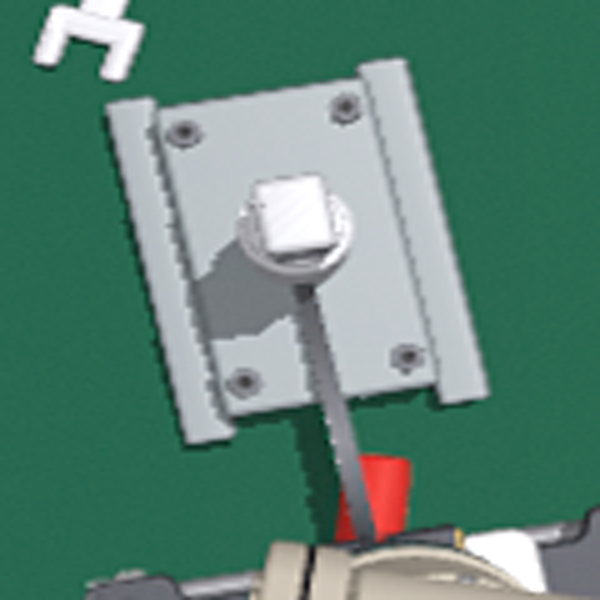

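The drift stands straight in the slot (crop: from (300,290) to (360,540)), level with its butt near s = -147 mm. I'll lower the closed fingers behind the butt.

Call:
step_arm([
  [-0.2,-0.04,-0.2,0,0,0,0],
  [-0.2,-0.04,-0.8,0,0,0,0],
  [-0.2,-0.04,-1.4,0,0,0,0],
  [-0.2,-0.04,-1.8,0,0,0,0],
  [-0.2,-0.04,-1.95,0,0,0,0],
  [-0.2,-0.04,-1.95,0,0,0,0],
  [-0.2,-0.04,-1.95,0,0,0,0],
  [-0.1,-0.018,-1.95,0,0,0,0],
  [0,0.005,-1.95,0,0,0,0],
  [0.1,0.027,-1.95,0,0,0,0],
  [0.2,0.05,-1.95,0,0,0,0],
  [0.3,0.072,-1.95,0,0,0,0],
  [0.3,0.072,-1.95,0,0,0,0],
])

```text
t: 26.98
ee_pos: [0.4358, -0.0276, 0.0517]
tool_rot: [0.347, -3.117, -0.001]
contact_force: [-3.6, -1.4, 1.6]
finger_gap: 0.0004
grasp_force: 2.2
```

Call:
step_arm([
  [0.05,0.011,0,0,0,0,0],
  [0.1,0.022,0,0,0,0,0],
  [0.15,0.034,0,0,0,0,0],
  [0.2,0.045,0,0,0,0,0],
  [0.25,0.056,0,0,0,0,0],
  [0.3,0.067,0,0,0,0,0],
  [0.35,0.079,0,0,0,0,0],
  [0.4,0.09,0,0,0,0,0],
])

```text
t: 27.65
ee_pos: [0.4361, -0.026, 0.0503]
tool_rot: [0.342, -3.096, -0.005]
contact_force: [-20.7, -6.5, 8.2]
finger_gap: 0.0004
grasp_force: 10.8
```

The drift hasn't moved and the fingers are pressing down with 8 N on the overhanging butt, which jams it. I'll relieve that while holding the push.

Call:
step_arm([
  [0,-0.02,0.03,0,0,0,0],
  [0,-0.03,0.05,0,0,0,0],
  [0,-0.03,0.08,0,0,0,0],
  [0,-0.03,0.08,0,0,0,0],
])

```text
t: 27.98
ee_pos: [0.4366, -0.0265, 0.0523]
tool_rot: [0.343, -3.097, -0.005]
contact_force: [-16.1, -4.0, -1.9]
finger_gap: 0.0007
grasp_force: 8.7
```

Call:
step_arm([
  [0.04,0.009,0.003,0,0,0,0],
  [0.08,0.018,0.006,0,0,0,0],
  [0.12,0.027,0.01,0,0,0,0],
  [0.16,0.036,0.012,0,0,0,0],
  [0.2,0.045,0.015,0,0,0,0],
  [0.24,0.054,0.018,0,0,0,0],
])

```text
t: 28.48
ee_pos: [0.4398, -0.0253, 0.052]
tool_rot: [0.341, -3.09, -0.006]
contact_force: [-19.2, -3.7, -1.7]
finger_gap: 0.0005
grasp_force: 9.5
```

Call:
step_arm([
  [0.04,0.009,0.003,0,0,0,0],
  [0.08,0.018,0.006,0,0,0,0],
  [0.12,0.027,0.01,0,0,0,0],
  [0.16,0.036,0.012,0,0,0,0],
  [0.2,0.045,0.015,0,0,0,0],
  [0.24,0.054,0.018,0,0,0,0],
  [0.28,0.063,0.02,0,0,0,0],
  [0.32,0.072,0.023,0,0,0,0],
])

```text
t: 29.15
ee_pos: [0.4676, -0.0219, 0.0556]
tool_rot: [-0.348, 3.122, 0.0]
contact_force: [-3.6, -1.1, -0.9]
finger_gap: 0.0004
grasp_force: 1.1
```

```bash
cat > fin.py <<'E'
from h import *
import sys
d=np.array([.9757,.219]);n=np.array([-.219,.9757]);o=np.array([.5883,.0059])
for nm in('top','wrist'):
    P=cloud(cam(nm,sys.argv[1]+nm+'.png'));t=(P[...,:2]-o)@d;l=(P[...,:2]-o)@n
    m=(abs(l)<.012)&(t>-.18)&(t<.08)&(P[...,2]>.054)&(P[...,2]<.08)&(abs(t)>.021)
    if m.sum(): print(nm,m.sum(),cv2.minAreaRect(np.c_[t[m],l[m]].astype(np.float32)*1000),t[m].min(),t[m].max())
    m=(abs(l)<.02)&(abs(t)<.02)&(P[...,2]>.19)&(P[...,2]<.23);print('gtop',m.sum(),np.percentile(P[m][:,2],[20,50,80]).round(4) if m.sum() else 0)
    m=(np.hypot(l,t)<.025)&(P[...,2]>.128)&(P[...,2]<.165);
    if m.sum(): print(np.histogram(P[m][:,2],np.arange(.128,.166,.002)))
s=robot.read_state();print(s['t'],s['ee_pos'],s['contact_force'])
E
python3 fin.py h1
```

```text
top 160 ((-18.04663848876953, 0.08657312393188477), (126.44508361816406, 7.946485996246338), 0.8041964173316956) -0.08121431562757385 0.04519510862330989
gtop 288 [0.2028 0.2045 0.2056]
(array([ 5, 31, 38, 14,  0,  0,  2,  2,  2, 15, 28,  9,  0,  0,  0,  0,  2,
        1,  0]), array([0.128, 0.13 , 0.132, 0.134, 0.136, 0.138, 0.14 , 0.142, 0.144,
       0.146, 0.148, 0.15 , 0.152, 0.154, 0.156, 0.158, 0.16 , 0.162,
       0.164, 0.166]))
wrist 1465 ((-88.01519775390625, 2.8423337936401367), (93.66144561767578, 22.386323928833008), 4.55379056930542) -0.1339335638308755 -0.040537735110426014
gtop 0 0
29.25 [ 0.46807643 -0.02181219  0.05566791] [-1.19718604 -0.39974951 -0.34063295]
```

The gauge top rose from 0.198 to about 0.2045 (roughly 6.5–7 mm), with the nose at +45 mm. I'll push a little further for margin, then back away.

Call:
step_arm([
  [0.04,0.009,0,0,0,0,0],
  [0.08,0.018,0,0,0,0,0],
  [0.12,0.027,0,0,0,0,0],
  [0.16,0.036,0,0,0,0,0],
  [0.2,0.045,0,0,0,0,0],
  [0.2,0.045,0,0,0,0,0],
  [0.2,0.045,0,0,0,0,0],
  [0.1,0.022,0,0,0,0,0],
  [-0.1,-0.022,0,0,0,0,0],
  [-0.4,-0.09,0,0,0,0,0],
  [-0.8,-0.18,0,0,0,0,0],
  [-0.8,-0.18,0.8,0,0,0,0],
  [-0.8,-0.18,2,0,0,0,0],
  [-0.8,-0.18,3,0,0,0,0],
  [-0.8,-0.18,3,0,0,0,0],
  [-0.8,-0.18,3,0,0,0,0],
])

```text
t: 30.58
ee_pos: [0.444, -0.0274, 0.1469]
tool_rot: [-0.347, 3.118, -0.0]
contact_force: [-0.6, -0.3, -0.3]
finger_gap: 0.0002
grasp_force: 0.0
```

```bash
python3 fin.py h2
```

```text
top 230 ((-29.166404724121094, -0.26130104064941406), (157.89157104492188, 8.015575408935547), 0.6313771605491638) -0.10813037574116356 0.049737468995407014
gtop 290 [0.2039 0.2053 0.2065]
(array([ 1, 34, 48, 10,  0,  0,  0,  1,  3,  8, 19, 24,  2,  0,  0,  1,  0,
        1,  1]), array([0.128, 0.13 , 0.132, 0.134, 0.136, 0.138, 0.14 , 0.142, 0.144,
       0.146, 0.148, 0.15 , 0.152, 0.154, 0.156, 0.158, 0.16 , 0.162,
       0.164, 0.166]))
wrist 177 ((-65.1328125, -1.395310401916504), (5.042807579040527, 88.15928649902344), 89.82090759277344) -0.1092143004700195 -0.021054484115417948
gtop 0 0
30.6833 [ 0.4423862  -0.02732655  0.1450679 ] [-0.62313576  0.63948007 -0.54321902]
```

Drift spans -108 to +50 mm through the slot, its middle about 29 mm from the axis and aligned within 1°. The gauge is raised about 7.5 mm and the arm is clear. I'm handing in.

```bash
python3 -c "
from h import *
print(robot.job_done())"
```

```text
the job is handed in; nothing more can be done
None
```

The job is handed in, with no verdict returned: the gauge was seated and released, then lifted about 7.5 mm (by camera) and left standing on the drift in the slot; the drift slipped in the grip, so I drove it home by pushing its butt end with closed fingers.

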